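# Fetch the wedge from behind the glue and the screws

## Robot

A 6-joint arm with a two-finger parallel gripper is mounted at the origin on a cart in front of the work surface, level with it; the furniture and walls round the work are solid. World frame = base frame: x ahead of the robot, y to its left, z up, the work surface at z = 0. Lengths are in mm, angles in rad, forces in N, time in s.
With the tool pointing down it reaches from about 275 to 750 mm from the base axis. Payload 10.2 kg.
Tool frame: the origin (TCP) lies between the finger pads; the fingertips stand 19 mm ahead of it and the grasp point (between the pads) is the TCP; z points along the fingers, y is the line along which they close (so a half turn about z gives the same grasp; the last joint's range is limited). The gripper opens to 85 mm and grips with 20 to 120 N. Pads are 22 mm wide; open, the fingers measure 114 mm over their backs; the gripper's body (76 mm by 85 mm) begins 54 mm behind the grasp point. The pads swing forward as they close: fully open they stand 13 mm farther back than shut.
Start: joints at [-1.446, 0.313, 1.498, -0, 1.331, -0.223], TCP at [178.923, -493.576, 250.294] pointing down, gripper open.
Joint ranges: [-2.94, 2.94], [-0.97, 2.17], [0.19, 2.56], [-1.23, 4.37], [0.02, 3.11], [-2.88, 2.88]. Speed limits (rad/s): [2.39, 2.39, 3.01, 3.14, 3.14, 3.14].

## Interface

Orientations are given as a unit quaternion [w, x, y, z].
In Python, from rig import sense, capture, finish_job gives the robot as it stands. The module is installed in compiled form; this text tells all that it offers.
- The arm moves only by the tool move_arm, never from a script. Its argument "moves" is a list of rows, each an object with "turn": the turn, a rotation vector about the tool's x, y, z in rad, a list of three; "translation": the shift along the tool's x, y, z in mm, a list of three; "hand": the opening, from 0 (shut) to 1 (fully open). In form: [{"turn": [wx, wy, wz], "translation": [x, y, z], "hand": hand}, ...]. A call has 1 to 10 rows; each row shifts and turns the commanded pose from where the row before left it, along the tool's axes as they then stand; what a row does not reach is not made up. A row lasts 1/12 s, in which the tool goes at most 41.7 mm and 7.16 degrees, less where a joint would pass 70% of its speed; a pose out of reach is approached as far as the arm can. A call with a gripper value outside its range is refused whole. The fingers move at their own pace and stop on an object; "grip_force" is the grip in N (left out, the last holds). Time passes only in rows, so rows that do not move let the fingers close. It gives the time, the measured TCP pose, the force, the opening and the grip force at its end, in the units of the state.
- sense(): the state, without advancing time (a new reading comes with each control period).
- capture(name): name is "scene" or "top" or "wrist"; returns a dict with "image" (400x640x3 uint8, blue, green, red), "z_map" (400x640 float32, mm along the optical axis (not along the pixel's ray), 0 where there is no reading), "vertical_fov" (degrees; the focal length in pixels is half the picture's height over the tangent of half this angle, whatever the lens; pixels are square), "cx", "cy" (the principal point, pixels), "k1" (the pictures are not rectified: a ray, as slopes to the right and down, at radius r is drawn at 1 + k1 r^2 times it, then the intrinsics apply), "R" (3x3) and "t" (3): a world point X has camera coordinates R X + t; the wrist camera has in their place "T_tool_cam" (4x4, takes a point from camera to tool coordinates, whose origin is the TCP and whose axes are the flange's). Camera axes: x right, y down, z forward; pixel columns grow to the right and rows downward; lengths in mm; the calibration is good to about 2 mm. A picture is of the moment at which its call begins: read the wrist's pose just before it.
- finish_job(): hands the job in; it is judged then, once.
The state is a dict: "time_s": time; "joints": joint angles; "dq": joint speeds; "tau": joint torques, N m; "eef_pos": TCP position; "ee_rot": TCP orientation; "force": force on the tool from outside, world axes, zero at the start; "wrist_torque": the same for the moment, N m; "grip_width": opening from 0.0 (shut) to 1.0 (fully open); "grip_force": force on a finger pad.
Only numpy, scipy, OpenCV 4.12 (cv2) and the standard library are available. Lean on these libraries where they do the work, as an engineer would, in place of code of your own. Each camera call takes 0.05 s, during which the arm holds its last target. There are 200 camera calls.

## Task

The pale wedge lies behind the glue bottle and the screw jar on the green board: first move the bottle and the jar both to the grey-lined side tray, then lay the wedge flat in the wedge jig between its corner guides with its thick end towards the red stop, and only then put the bottle and the jar each back upright on the cork disc it came from. Do not let the bottle or the jar topple, and leave the finial and the bench dog where they stand.

Things in the scene. Friction and masses are not known exactly. Their poses are not given: they have to be found in the camera images.
- glue_bottle: yellow squeeze bottle of wood glue with a brown nozzle, standing upright on one of the two cork discs of the stand. Round body 46 mm in diameter up to 120 mm, nozzle 25 mm wide up to 156 mm. Origin at the centre of its underside, z up. About 0.3 kg
- screw_jar: amber jar of screws with a black lid (fixed), standing upright on the other cork disc. 62 mm in diameter, lid 59 mm from 70 to 84 mm height. Origin at the centre of its underside, z up. About 0.3 kg
- wedge: pale wooden wedge lying flat at the back of the stand, 34 mm wide (own x, parallel sides: grasp across these), 110 mm long (own y). Its top slopes from 30 mm height at the thick end (own +y) down to 6 mm at the thin end (own -y). Origin at the centre of its underside. About 0.05 kg
- wedge_thick_end (a point): middle of the lower edge of the wedge's thick end, 55 mm from the wedge's origin
- stand: green-painted board 136 (x) x 230 (y) x 10 mm high, fixed. Two cork discs, 72 mm wide, flush with its top, centred at own x = -30 mm, y = +52.5 and -52.5 mm (row nearer the robot): bottle and jar start on them, which on which changes. The wedge lies behind at about x = +28 mm, too close to bottle and jar for fingers. Origin at the centre of its underside
- side_tray: shallow dark tray with grey lining, 100 (x) x 240 (y) mm, walls 6 mm thick, 14 mm high, inner floor 6 mm above the bench; fixed; takes bottle and jar side by side along its y. Origin: centre of underside. Keep clear of two broom handles leaning on the bench's front edge (base frame, m): a tall one from (0.40, 0.39, 0.1) up to (0.53, 0.37, 0.51), a short one with its top at (0.43, -0.07, 0.28)
- wedge_jig: fixed jig, base 90 (x) x 170 (y) x 10 mm. On top four pale corner guides 8 mm high, 53 mm apart in x, each at 39 to 66 mm from the middle in y; the sides between are open for fingers. Red stop 16 mm high across the +y end (face at y = 66 mm), pale bar 8 mm high at y = -66 mm. Wedge: in the middle, its +y (thick end) along jig +y, underside on the base. Origin: centre of underside
- finial: turned wooden ball finial 54 x 54 x 69 mm, loose, to be left alone. Origin at the centre of its underside
- bench_dog_1: dark round bench dog, 29 mm in diameter, 72 mm high, loose, standing, to be left alone. Origin at the centre of its underside
Mind the look-alikes: they are no part of the job. Leave any turquoise look-alike of the screw_jar alone.

How it is judged:
By the outcome, as a careful person would: the job done as asked, in the order asked, and still so for the second after the job is handed in, with the robot touching nothing.
It also fails if it takes over 138 s, if anything falls off the work surface, if the arm or the gripper's body presses on something with over 40 N, if the wrist force passes 120 N, or if a joint passes its speed limit or range.

## Working session

There is one attempt and no reset: what is moved stays moved. The work goes in short steps, Python scripts to look and compute and a tool call to move; the robot and the scene stay as the last step left them, time stands still between calls to the robot, and variables do not carry over. Pictures are saved under pics/ and viewed, at most 14 in all, crops included, and the job is handed in when it is done.

Besides the shell and the picture viewer there is one more tool, called after "Request:" as name([rows], argument=value, ...), one row to a line, values as JSON. move_arm: Moves the arm, as the interface text tells. Its arguments: {"type":"object","properties":{"moves":{"type":"array","items":{"type":"object","properties":{"turn":{"type":"array","items":{"type":"number"}},"translation":{"type":"array","items":{"type":"number"}},"hand":{"type":"number"}}}},"grip_force":{"type":"number"}},"required":["moves"]}

```bash
mkdir -p pics; cat > h.py <<'E'
import numpy as np, cv2, pickle
from rig import sense, capture, finish_job
def cam(c):
    f=200/np.tan(np.radians(c["vertical_fov"])/2); return f
def undist(c,uv):
    f=cam(c); K=np.array([[f,0,c["cx"]],[0,f,c["cy"]],[0,0,1]]); 
    return cv2.undistortPoints(np.float64(uv).reshape(-1,1,2),K,np.array([c["k1"],0,0,0,0.]))[:,0]
def pose(c,s=None):
    if "R" in c: return np.array(c["R"]),np.array(c["t"])
    w,x,y,z=s["ee_rot"]
    from scipy.spatial.transform import Rotation as Ro
    T=np.eye(4);T[:3,:3]=Ro.from_quat([x,y,z,w]).as_matrix();T[:3,3]=s["eef_pos"]
    M=np.linalg.inv(T@np.array(c["T_tool_cam"])); return M[:3,:3],M[:3,3]
def onplane(c,uv,z,s=None):
    R,t=pose(c,s); n=undist(c,uv); d=np.c_[n,np.ones(len(n))]@R; o=-R.T@t
    return o+d*((z-o[2])/d[:,2])[:,None]
def cloud(c,s=None):
    v,u=np.mgrid[0:400,0:640]; n=undist(c,np.c_[u.ravel(),v.ravel()]); R,t=pose(c,s)
    z=c["z_map"].ravel(); P=(np.c_[n,np.ones(len(n))]*z[:,None]-t)@R
    P[z==0]=np.nan; return P.reshape(400,640,3)
E
python3 - <<'E'
from h import *
s=sense(); print(s)
for n in("scene","top"):
    c=capture(n); pickle.dump(c,open(n+".pkl","wb")); cv2.imwrite(f"pics/{n}1.png",c["image"]); print(n,c["R"],c["t"],c["vertical_fov"],c["k1"])
E
```

```text
{'time_s': 0.0, 'joints': array([-1.44640058e+00,  3.13456081e-01,  1.49847649e+00,  1.38826178e-05,
        1.33097701e+00, -2.23422432e-01]), 'dq': array([ 8.71607234e-04, -8.72185224e-04, -1.16046222e-03,  1.08421249e-03,
       -6.48617865e-06,  1.59978853e-03]), 'tau': array([ 2.03071097e-03, -4.12258601e+01, -2.59743369e+01, -7.41678036e-05,
        4.05945611e-03,  1.64091563e-05]), 'eef_pos': array([ 178.8948268 , -493.32420902,  249.71711198]), 'ee_rot': array([-6.57319184e-04,  9.84915962e-01,  1.73032121e-01,  3.93225312e-05]), 'force': array([ 0.49693289, -0.48278729, -0.08444247]), 'wrist_torque': array([ 0.00307803, -0.02852678, -0.05514838]), 'grip_force': 0.0, 'grip_width': 1.0025774112255708}
scene [[-0.87768825 -0.47899727  0.01499855]
 [-0.34969203  0.61872866 -0.70348442]
 [ 0.32768708 -0.62268488 -0.7105524 ]] [ 594.37208107   95.68659429 1149.69258066] 49.086624390294 -0.0778480058710649
top [[ 0.01112688 -0.99989333 -0.00946161]
 [-0.99475927 -0.01010699 -0.10174406]
 [ 0.10163757  0.01054412 -0.99476561]] [ 223.21515079  588.13121103 1326.02358013] 46.75426758870317 -0.05023564994080972
```

View pics/scene1.png

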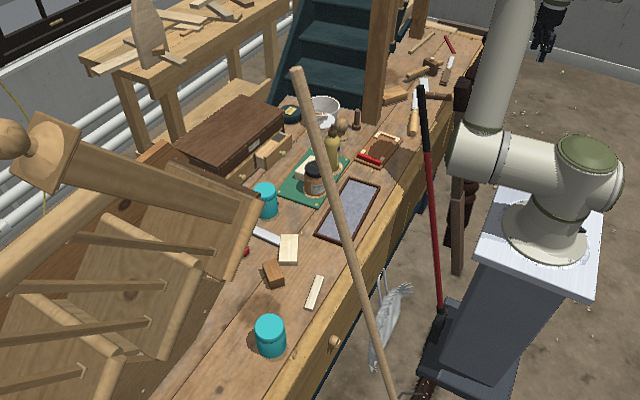

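View pics/top1.png

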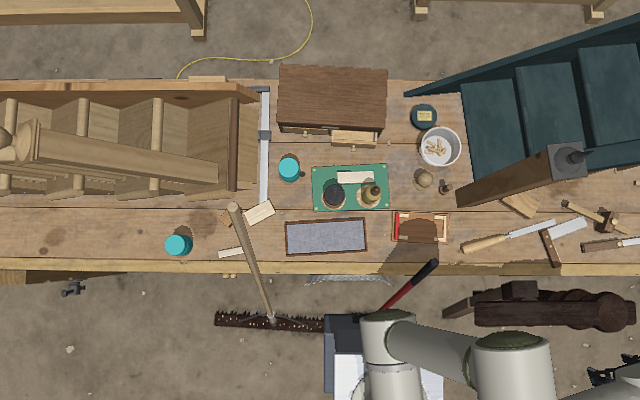

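The top view shows the stand at (350,187), the jar at (333,195), the bottle at (371,192), the wedge at (355,177), the tray at (326,237), and the jig at (421,227) with its red stop on the left. The finial is at (425,179) and the dog at (446,188). Next step is measuring these.

```bash
python3 - <<'E'
from h import *
c=pickle.load(open("top.pkl","rb")); im=c["image"]
cv2.imwrite("pics/topcrop.png",cv2.resize(im[140:265,260:470],None,fx=3.8,fy=3.8,interpolation=cv2.INTER_CUBIC))
P=cloud(c); hsv=cv2.cvtColor(im,cv2.COLOR_BGR2HSV)
def rect(m,z,name):
    m=m.astype(np.uint8); n,l,st,ce=cv2.connectedComponentsWithStats(m)
    i=1+np.argmax(st[1:,4]); k=np.argwhere(l==i)[:,::-1].astype(float)
    W=onplane(c,k,z)[:,:2].astype(np.float32); print(name,st[i],cv2.minAreaRect(W))
box=np.zeros((400,640),bool); box[150:262,280:392]=1
H,S,V=hsv[...,0],hsv[...,1],hsv[...,2]
rect((H>55)&(H<90)&(S>60)&box,10,"stand")
X,Y,Z=P[...,0],P[...,1],P[...,2]
t=box.copy(); t[:212]=0
rect((S<60)&t&(abs(Z-6)<8),6,"tray lining")
rect((S<90)&(V>130)&box&(np.arange(400)[:,None]<200)&(Z<50),20,"wedge")
j=np.zeros_like(box); j[205:250,385:455]=1
rect(((H<8)|(H>172))&(S>150)&j,26,"red")
for nm,(u0,u1,v0,v1),(z0,z1) in [("jar",(318,350,178,212),(85,100)),("bottle",(355,388,175,212),(110,170)),("nozzle",(355,388,175,212),(150,170)),("finial",(410,438,165,192),(40,75)),("dog",(437,456,176,196),(60,80)),("jigtop",(388,452,207,246),(14,22)),("redtop",(388,410,207,246),(23,30)),("jigbase",(388,452,207,246),(7,13)),("wedge",(325,378,165,186),(14,42)),("turq",(275,302,150,186),(40,120))]:
    m=np.zeros_like(box); m[v0:v1,u0:u1]=1; m&=(Z>z0)&(Z<z1); Q=P[m]
    if len(Q): print(nm,len(Q),Q.mean(0).round(1),Q.min(0).round(1),Q.max(0).round(1),cv2.minAreaRect(Q[:,:2].astype(np.float32)))
print(P[230,460],P[237,326],P[205,350])
E
```

```text
stand [ 311  163   79   49 1883] ((638.1527709960938, 117.9074478149414), (135.27027893066406, 227.5802459716797), 3.5849404335021973)
tray lining [ 286  220   79   34 2270] ((489.6470947265625, 190.57913208007812), (88.1067123413086, 229.5892791748047), 4.175461769104004)
wedge [ 280  150  112   50 2103] ((674.8153686523438, 161.22059631347656), (147.79078674316406, 332.4629211425781), 0.5521529316902161)
red [394 213   6  26 111] ((523.9732055664062, -18.52524185180664), (13.611034393310547, 73.9874038696289), 86.78437805175781)
jar 333 [605.7 167.5  94.3] [578.1 140.1  87.4] [635.  196.3  99.9] ((606.52001953125, 168.19647216796875), (56.882049560546875, 56.16827392578125), 0.2740505039691925)
bottle 203 [609.2  61.3 130.2] [588.9  39.2 110.4] [633.5  81.  169. ] ((611.8563842773438, 59.17186737060547), (40.920902252197266, 43.845367431640625), 45.27459716796875)
nozzle 24 [610.1  58.5 158.7] [603.2  52.4 150.2] [616.9  65.9 169. ] ((609.7916259765625, 58.290470123291016), (13.011530876159668, 11.830582618713379), 76.30548858642578)
finial 207 [657.8 -94.2  61.7] [ 635.9 -132.5   
[... 597 characters left out ...]
3.2923583984375, 29.340530395507812), 6.8672003746032715)
jigbase 983 [520.5 -92.7  10.1] [ 468.7 -175.1    7. ] [579.8   4.2  13. ] ((524.62646484375, -84.73674774169922), (183.0902557373047, 102.96574401855469), 87.14429473876953)
wedge 494 [668.4 106.8  26.3] [642.7  37.3  14. ] [704.8 192.8  41.9] ((674.1235961914062, 114.78392791748047), (60.630985260009766, 155.72071838378906), 0.9582741856575012)
turq 396 [680.4 297.3  80.6] [652.3 268.6  41.5] [713.  328.4  94.1] ((682.450927734375, 297.9642333984375), (59.52073669433594, 59.46980667114258), 70.54330444335938)
[ 513.6114687  -211.55439958    3.81946275] [488.68007966 188.09528023  12.92602491] [584.21573078 117.65112708  13.64802088]
```

View pics/topcrop.png

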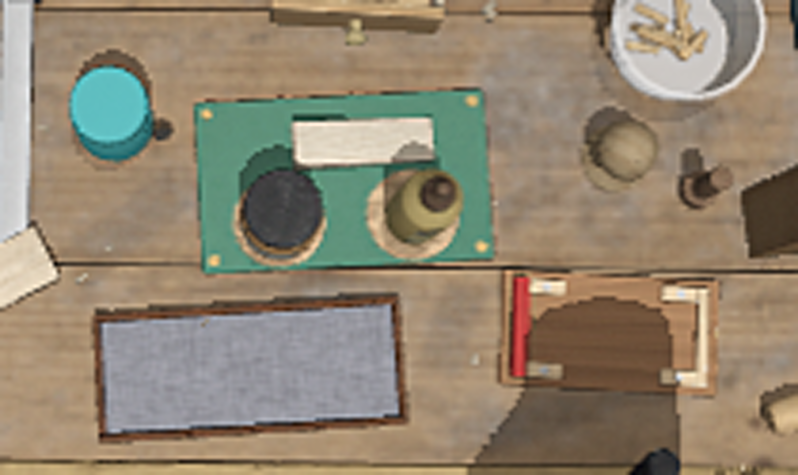

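```bash
python3 - <<'E'
from h import *
c=pickle.load(open("top.pkl","rb")); P=cloud(c); im=c["image"]; hsv=cv2.cvtColor(im,cv2.COLOR_BGR2HSV)
# wedge mask
m=np.zeros((400,640),np.uint8); m[168:186,332:378]=1
m&=((hsv[...,1]<75)&(hsv[...,2]>150)).astype(np.uint8)
k=np.argwhere(m)[:,::-1]; print("wedge",len(k),cv2.minAreaRect(onplane(c,k,28)[:,:2].astype(np.float32)))
Q=P[m>0]
for y0 in range(30,180,12):
    q=Q[(Q[:,1]>=y0)&(Q[:,1]<y0+12)]
    if len(q)>3: print(y0+6,len(q),np.median(q[:,2]).round(1))
# scene: arm above tool
c=pickle.load(open("scene.pkl","rb")); P=cloud(c)
m=np.zeros((400,640),np.uint8)
Q=P[np.isfinite(P[...,0])&(np.hypot(P[...,0]-179,P[...,1]+493)<170)&(P[...,2]>150)]
for z in range(150,800,30):
    q=Q[(Q[:,2]>=z)&(Q[:,2]<z+30)]
    if len(q): print(z,len(q),q.min(0).round(),q.max(0).round())
E
```

```text
wedge 396 ((666.6495971679688, 104.70215606689453), (33.931941986083984, 109.5821304321289), 3.209674596786499)
48 21 17.0
60 34 19.6
72 37 21.8
84 46 24.6
96 46 27.4
108 44 30.2
120 44 32.7
132 45 34.8
144 48 37.2
156 30 38.7
240 129 [ 151. -541.  242.] [ 348. -437.  270.]
270 158 [ 143. -555.  270.] [ 349. -419.  300.]
300 216 [ 142. -556.  300.] [ 214. -419.  330.]
330 206 [ 143. -551.  330.] [ 211. -421.  360.]
360 269 [ 141. -491.  360.] [ 216. -449.  390.]
390 264 [ 141. -512.  390.] [ 215. -449.  420.]
420 120 [ 139. -494.  420.] [ 208. -450.  436.]
```

Request:
move_arm([
  {"turn":[0,0,0],"translation":[0,0,-40],"hand":1},
  {"turn":[0,0,0],"translation":[0,0,-40],"hand":1},
  {"turn":[0,0,0],"translation":[0,0,-40],"hand":1},
  {"turn":[0,0,0],"translation":[0,0,-30],"hand":1},
])

```text
time_s: 0.43
eef_pos: [178.9, -493.3, 403.5]
ee_rot: [0.001, 0.985, 0.173, -0.0]
force: [-0.3, 0.6, -0.4]
grip_width: 1.001
grip_force: 0.0
```

The wedge's thick end is at +y, which matches the jig, so it needs no half turn. I'll go above the stand to look with the wrist camera.

Request:
move_arm([
  {"turn":[0,0,0],"translation":[32,-23,0],"hand":1},
  {"turn":[0,0,0],"translation":[32,-23,0],"hand":1},
  {"turn":[0,0,0],"translation":[32,-23,0],"hand":1},
  {"turn":[0,0,0],"translation":[32,-23,0],"hand":1},
  {"turn":[0,0,0],"translation":[32,-23,0],"hand":1},
  {"turn":[0,0,0],"translation":[32,-23,0],"hand":1},
  {"turn":[0,0,0],"translation":[32,-23,0],"hand":1},
  {"turn":[0,0,0],"translation":[32,-23,0],"hand":1},
  {"turn":[0,0,0],"translation":[32,-23,0],"hand":1},
])

```text
time_s: 1.18
eef_pos: [379.7, -198.9, 400.2]
ee_rot: [-0.0, 0.985, 0.173, -0.0]
force: [0.6, -0.6, -0.7]
grip_width: 1.0
grip_force: 0.0
```

Request:
move_arm([
  {"turn":[0,0,0],"translation":[32,-23,0],"hand":1},
  {"turn":[0,0,0],"translation":[32,-23,0],"hand":1},
  {"turn":[0,0,0],"translation":[32,-23,0],"hand":1},
  {"turn":[0,0,0],"translation":[32,-23,0],"hand":1},
  {"turn":[0,0,0.07],"translation":[32,-23,0],"hand":1},
  {"turn":[0,0,0.07],"translation":[32,-23,0],"hand":1},
  {"turn":[0,0,0.07],"translation":[32,-23,0],"hand":1},
  {"turn":[0,0,0.075],"translation":[32,-23,0],"hand":1},
  {"turn":[0,0,0],"translation":[0,0,0],"hand":1},
  {"turn":[0,0,0],"translation":[0,0,0],"hand":1},
])

```text
time_s: 2.02
eef_pos: [570.6, 50.2, 398.6]
ee_rot: [-0.0, 0.999, 0.033, -0.001]
force: [-0.5, 0.3, 0.6]
grip_width: 0.997
grip_force: 0.0
```

```bash
cat >> h.py <<'E'
from scipy.spatial.transform import Rotation as Ro
def rotm(s): w,x,y,z=s["ee_rot"]; return Ro.from_quat([x,y,z,w])
def log(s): open("fk.txt","a").write(" ".join(map(str,list(s["joints"])+list(s["eef_pos"])+list(s["ee_rot"])))+"\n")
def go(s,xyz,heading=None):
    R=rotm(s); M=R.as_matrix(); print("pos",s["eef_pos"].round(1),"heading",np.degrees(np.arctan2(M[1,0],M[0,0])).round(2),"t",round(s["time_s"],1),"tilt z",M[:,2].round(4))
    if xyz is not None: print("translation tool",(M.T@(np.array(xyz)-s["eef_pos"])).round(1))
    if heading is not None:
        h=np.radians(heading); D=np.array([[np.cos(h),np.sin(h),0],[np.sin(h),-np.cos(h),0],[0,0,-1.]])
        T=Ro.from_matrix(M.T@D).as_rotvec(); print("turn",T.round(4),"translation after turn",(D.T@(np.array(xyz)-s["eef_pos"])).round(1))
E
python3 - <<'E'
from h import *
s=sense(); c=capture("wrist"); pickle.dump((s,c),open("w1.pkl","wb")); cv2.imwrite("pics/w1.png",c["image"]); log(s)
print(s["joints"].round(3)); go(s,None); print(c["T_tool_cam"])
E
```

```text
[-0.117  0.381  1.027 -0.     1.737  1.389]
pos [570.6  50.2 398.6] heading 3.75 t 2.0 tilt z [-2.8e-03  3.0e-04 -1.0e+00]
[[-2.30581017e-04 -9.54955859e-01 -2.96747797e-01  7.57962280e+01]
 [ 9.99999950e-01 -1.56607979e-04 -2.73051056e-04 -5.13594177e-01]
 [ 2.14278633e-04 -2.96747845e-01  9.54955847e-01 -1.23264896e+02]
 [ 0.00000000e+00  0.00000000e+00  0.00000000e+00  1.00000000e+00]]
```

View pics/w1.png

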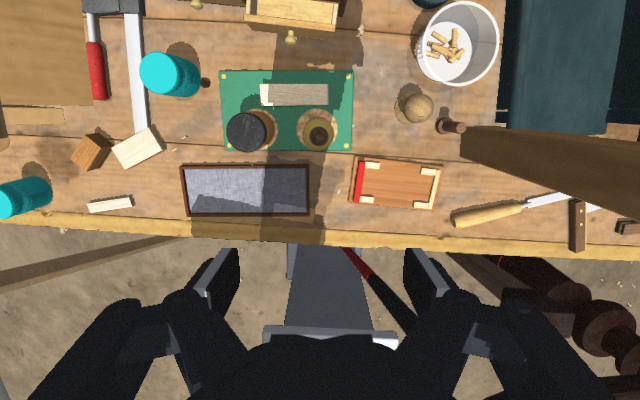

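The wrist view shows the jar lid at (246,131), the bottle at (319,135), the wedge at (295,95), the tray at (245,190) and the jig at (396,183). I'll measure from this view and compare with the top view.

```bash
cat > meas.py <<'E'
from h import *
def comp(m,box):
    b=np.zeros((400,640),np.uint8); u0,u1,v0,v1=box; b[v0:v1,u0:u1]=1; m=(m&(b>0)).astype(np.uint8)
    n,l,st,ce=cv2.connectedComponentsWithStats(m)
    if n<2: return None
    i=1+np.argmax(st[1:,4]); return np.argwhere(l==i)[:,::-1].astype(float)
def rect(c,s,m,box,z,name):
    k=comp(m,box)
    if k is None: print(name,None);return
    W=onplane(c,k,z,s)[:,:2].astype(np.float32); print(name,len(k),cv2.minAreaRect(W))
E
python3 - <<'E'
from meas import *
s,c=pickle.load(open("w1.pkl","rb")); im=c["image"]; H,S,V=[a.astype(int) for a in cv2.split(cv2.cvtColor(im,cv2.COLOR_BGR2HSV))]
P=cloud(c,s)
rect(c,s,(H>55)&(H<90)&(S>60),(210,365,60,160),10,"stand")
rect(c,s,(S<70)&(V>40),(185,306,166,214),6,"tray")
rect(c,s,((H<8)|(H>172))&(S>150)&(V>80),(345,380,150,210),26,"red")
rect(c,s,(V<70)&(P[...,2]>85),(220,272,105,155),94,"jar lid")
Z=P[...,2]
for nm,b,z0,z1 in [("jarlid",(220,272,105,155),88,100),("nozzle",(300,340,110,155),150,172),("bottle",(300,340,110,155),115,172),("wedge",(255,335,78,112),14,45),("jigbase",(345,445,150,212),8,12)]:
    m=comp((Z>z0)&(Z<z1),b)
    if m is None: print(nm);continue
    q=P[m[:,1].astype(int),m[:,0].astype(int)]; print(nm,len(q),q.mean(0).round(1),q.min(0).round(),q.max(0).round(),cv2.minAreaRect(q[:,:2].astype(np.float32)))
for nm,px in [("bench",(330,220)),("tray",(220,190)),("standL",(235,100)),("jigmid",(396,184))]: print(nm,P[px[1],px[0]].round(1))
E
```

```text
stand 5601 ((639.2872314453125, 115.55195617675781), (134.2236785888672, 227.65316772460938), 3.5347800254821777)
tray 5312 ((489.98468017578125, 189.766357421875), (87.192626953125, 228.50234985351562), 3.8224129676818848)
red 294 ((525.58056640625, -19.766231536865234), (13.388652801513672, 77.05933380126953), 87.62853240966797)
jar lid 422 ((613.3966064453125, 163.49014282226562), (57.71141815185547, 44.13447189331055), 80.05364227294922)
jarlid 1234 [607.2 166.   93.6] [578. 137.  88.] [635. 196.  97.] ((606.5064086914062, 166.34068298339844), (55.970638275146484, 58.94917678833008), 3.301865577697754)
nozzle 76 [613.8  57.4 161.7] [608.  52. 151.] [619.  63. 166.] ((613.125732421875, 57.521087646484375), (11.117510795593262, 10.321809768676758), 3.739152669906616)
bottle 673 [614.3  58.4 131.9] [592.  38. 115.] [634.  78. 166.] ((612.5936279296875, 57.87718963623047), (41.68970489501953, 39.41758346557617), 2.6973044872283936)
wedge 1451 [667.3 103.4  28.2] [647.  48.  15.] [688. 158.  41.] ((666.969482421875, 102.86082458496094), (33.4816780090332, 108.30525207519531), 4.48655891418457)
jigbase 3097 [523.9 -92.6   9.6] [ 475. -177.    8.] [570.  -5.  12.] ((522.1582641601562, -92.01132202148438), (171.60549926757812, 90.26072692871094), 87.5645751953125)
bench [437.9  24.4  -0.7]
tray [488.4 237.7   8. ]
standL [652.9 205.3   9.2]
jigmid [522.7 -92.5  11.7]
```

```bash
python3 - <<'E'
from h import *
s=sense(); go(s,[606.5,166.5,55])
E
```

```text
pos [570.   49.2 399.5] heading 3.69 t 2.1 tilt z [-1.6e-03 -1.0e-04 -1.0e+00]
translation tool [  44.6 -114.7  344.4]
```

Request:
move_arm([
  {"turn":[0,0,0],"translation":[9,-23,25],"hand":1},
  {"turn":[0,0,0],"translation":[9,-23,25],"hand":1},
  {"turn":[0,0,0],"translation":[9,-23,25],"hand":1},
  {"turn":[0,0,0],"translation":[9,-23,25],"hand":1},
  {"turn":[0,0,0],"translation":[9,-23,25],"hand":1},
  {"turn":[0,0,0],"translation":[0,0,34],"hand":1},
  {"turn":[0,0,0],"translation":[0,0,30],"hand":1},
  {"turn":[0,0,0],"translation":[0,0,10],"hand":1},
  {"turn":[0,0,0],"translation":[0,0,0],"hand":1},
  {"turn":[0,0,0],"translation":[0,0,0],"hand":1},
])

```text
time_s: 2.9
eef_pos: [608.0, 165.7, 203.2]
ee_rot: [-0.0, 1.0, 0.031, 0.001]
force: [-0.3, -0.2, 0.5]
grip_width: 0.997
grip_force: 0.0
```

```bash
python3 - <<'E'
from h import *
from meas import comp
s=sense(); log(s); go(s,[606.5,166.5,55]); c=capture("wrist"); P=cloud(c,s); cv2.imwrite("pics/w2.png",c["image"])
Z=P[...,2]; 
for nm,z0,z1 in [("lid",88,100),("nozz",148,170)]:
    m=comp((Z>z0)&(Z<z1),(0,640,0,400)); q=P[m[:,1].astype(int),m[:,0].astype(int)]; print(nm,len(q),q.mean(0).round(1),cv2.minEnclosingCircle(q[:,:2].astype(np.float32)),cv2.minAreaRect(q[:,:2].astype(np.float32)))
E
```

```text
pos [608.  165.7 203.2] heading 3.54 t 2.9 tilt z [ 2.e-03  1.e-04 -1.e+00]
translation tool [ -1.8  -0.9 148.2]
lid 3377 [608.3 166.8  93.5] ((606.6867065429688, 166.81422424316406), 29.63163948059082) ((606.87646484375, 166.74053955078125), (58.514183044433594, 57.05546951293945), 4.874363422393799)
nozz 515 [614.3  59.4 157.3] ((612.884033203125, 57.75578689575195), 7.949501991271973) ((613.4136352539062, 58.65850830078125), (12.726262092590332, 15.170473098754883), 52.00375747680664)
```

View pics/w2.png

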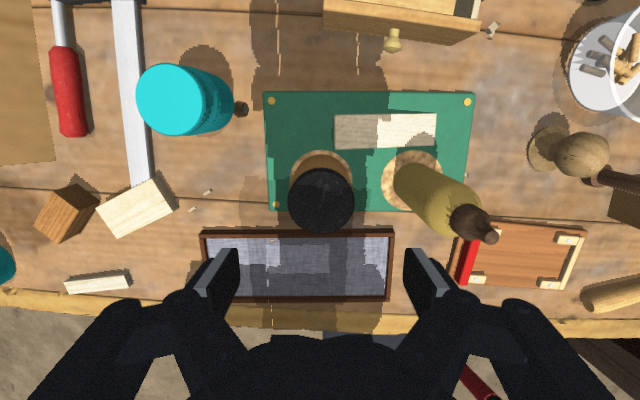

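The view shows the jar lid at (321,198), centred between the fingers. Now I descend and grip.

Request:
move_arm([
  {"turn":[0,0,0],"translation":[-1.5,-1,37],"hand":1},
  {"turn":[0,0,0],"translation":[0,0,37],"hand":1},
  {"turn":[0,0,0],"translation":[0,0,37],"hand":1},
  {"turn":[0,0,0],"translation":[0,0,27],"hand":1},
  {"turn":[0,0,0],"translation":[0,0,10],"hand":1},
  {"turn":[0,0,0],"translation":[0,0,0],"hand":0.9},
  {"turn":[0,0,0],"translation":[0,0,0],"hand":0.6},
  {"turn":[0,0,0],"translation":[0,0,0],"hand":0.6},
  {"turn":[0,0,0],"translation":[0,0,0],"hand":0.6},
  {"turn":[0,0,0],"translation":[0,0,0],"hand":0.6},
], grip_force=40)

```text
time_s: 3.78
eef_pos: [608.0, 167.0, 56.8]
ee_rot: [0.0, 1.0, 0.031, 0.003]
force: [-0.9, -4.2, 8.1]
grip_width: 0.685
grip_force: 36.0
```

Request:
move_arm([
  {"turn":[0,0,0],"translation":[0,0,-10],"hand":0.6},
  {"turn":[0,0,0],"translation":[0,0,-20],"hand":0.6},
  {"turn":[0,0,0],"translation":[0,0,-20],"hand":0.6},
  {"turn":[0,0,0],"translation":[0,0,-10],"hand":0.6},
  {"turn":[0,0,0],"translation":[0,0,0],"hand":0.6},
])

```text
time_s: 4.2
eef_pos: [607.3, 167.8, 116.9]
ee_rot: [-0.0, 1.0, 0.031, 0.003]
force: [0.1, 0.1, -2.6]
grip_width: 0.683
grip_force: 37.4
```

```bash
python3 - <<'E'
from h import *
s=sense(); log(s); go(s,[487.6,240,90]); c=capture("wrist"); print(s["grip_width"],s["grip_force"],s["force"]); cv2.imwrite("pics/w3.png",c["image"])
E
```

```text
pos [607.3 167.8 116.9] heading 3.61 t 4.2 tilt z [ 5.7e-03  8.0e-04 -1.0e+00]
translation tool [-115.1  -79.5   26.2]
0.6833451009303152 37.40919889882207 [ 0.14191278  0.05428457 -2.63093466]
```

View pics/w3.png

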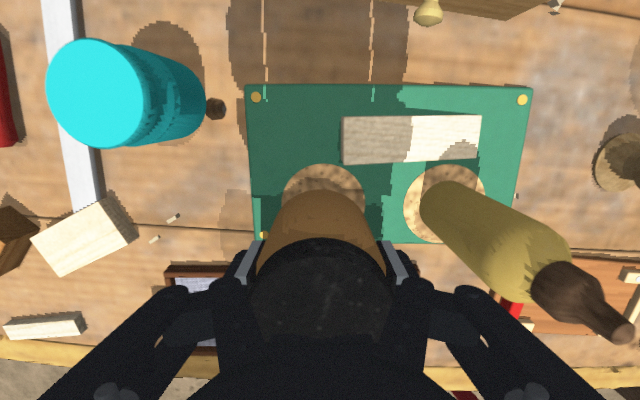

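The jar is held upright, with its lid at (320,290) between the pads. Moving it to the tray.

Request:
move_arm([
  {"turn":[0,0,0],"translation":[-15,-10,0],"hand":0.6},
  {"turn":[0,0,0],"translation":[-25,-17,0],"hand":0.6},
  {"turn":[0,0,0],"translation":[-25,-17,0],"hand":0.6},
  {"turn":[0,0,0],"translation":[-25,-18,0],"hand":0.6},
  {"turn":[0,0,0],"translation":[-15,-10,10],"hand":0.6},
  {"turn":[0,0,0],"translation":[-10,-7,10],"hand":0.6},
  {"turn":[0,0,0],"translation":[0,0,10],"hand":0.6},
  {"turn":[0,0,0],"translation":[0,0,0],"hand":0.6},
  {"turn":[0,0,0],"translation":[0,0,0],"hand":0.6},
])

```text
time_s: 5.0
eef_pos: [486.6, 238.7, 82.6]
ee_rot: [0.0, 1.0, 0.031, -0.001]
force: [-0.3, -0.3, -2.8]
grip_width: 0.684
grip_force: 37.7
```

```bash
python3 - <<'E'
from h import *
s=sense(); log(s); go(s,[487.6,240,53],3.6)
E
```

```text
pos [486.6 238.7  82.6] heading 3.58 t 5.0 tilt z [-1.3e-03 -4.0e-04 -1.0e+00]
translation tool [ 1.2 -1.2 29.6]
turn [ 0.0003  0.0013 -0.0004] translation after turn [ 1.1 -1.2 29.6]
```

Request:
move_arm([
  {"turn":[0,0,0],"translation":[1,-1,12],"hand":0.6},
  {"turn":[0,0,0],"translation":[0,0,8],"hand":0.6},
  {"turn":[0,0,0],"translation":[0,0,5],"hand":0.6},
  {"turn":[0,0,0],"translation":[0,0,2],"hand":0.6},
  {"turn":[0,0,0],"translation":[0,0,0],"hand":0.6},
  {"turn":[0,0,0],"translation":[0,0,0],"hand":0.6},
])

```text
time_s: 5.5
eef_pos: [487.4, 240.2, 56.3]
ee_rot: [-0.0, 1.0, 0.031, 0.0]
force: [0.4, 0.9, -1.4]
grip_width: 0.684
grip_force: 37.7
```

Request:
move_arm([
  {"turn":[0,0,0],"translation":[0,0,1.5],"hand":0.6},
  {"turn":[0,0,0],"translation":[0,0,0],"hand":0.6},
  {"turn":[0,0,0],"translation":[0,0,0],"hand":0.6},
])

```text
time_s: 5.75
eef_pos: [487.4, 240.2, 55.0]
ee_rot: [-0.0, 1.0, 0.031, 0.0]
force: [0.1, 0.6, -2.3]
grip_width: 0.688
grip_force: 37.7
```

Request:
move_arm([
  {"turn":[0,0,0],"translation":[0,0,1.5],"hand":0.6},
  {"turn":[0,0,0],"translation":[0,0,0],"hand":0.6},
  {"turn":[0,0,0],"translation":[0,0,0.8],"hand":0.6},
  {"turn":[0,0,0],"translation":[0,0,0],"hand":0.6},
])

```text
time_s: 6.08
eef_pos: [487.3, 240.2, 53.1]
ee_rot: [0.0, 1.0, 0.031, 0.0]
force: [-2.5, -1.6, 4.4]
grip_width: 0.685
grip_force: 38.1
```

Request:
move_arm([
  {"turn":[0,0,0],"translation":[0,0,0],"hand":0.8},
  {"turn":[0,0,0],"translation":[0,0,0],"hand":0.95},
  {"turn":[0,0,0],"translation":[0,0,0],"hand":1},
  {"turn":[0,0,0],"translation":[0,0,0],"hand":1},
  {"turn":[0,0,0],"translation":[0,0,-20],"hand":1},
  {"turn":[0,0,0],"translation":[0,0,-40],"hand":1},
  {"turn":[0,0,0],"translation":[0,0,-40],"hand":1},
  {"turn":[0,0,0],"translation":[0,0,-40],"hand":1},
  {"turn":[0,0,0],"translation":[0,0,-40],"hand":1},
  {"turn":[0,0,0],"translation":[0,0,-20],"hand":1},
])

```text
time_s: 6.92
eef_pos: [488.1, 240.5, 257.6]
ee_rot: [-0.001, 1.0, 0.031, 0.003]
force: [-0.2, 0.6, 0.4]
grip_width: 1.0
grip_force: 0.0
```

```bash
python3 - <<'E'
from h import *
s=sense(); log(s); go(s,[613,58.5,250])
E
```

```text
pos [488.1 240.5 257.6] heading 3.6 t 6.9 tilt z [ 0.0065  0.0016 -1.    ]
translation tool [113.2 189.5   8.1]
```

Request:
move_arm([
  {"turn":[0,0,0],"translation":[18,31,0],"hand":1},
  {"turn":[0,0,0],"translation":[19,32,0],"hand":1},
  {"turn":[0,0,0],"translation":[19,32,0],"hand":1},
  {"turn":[0,0,0],"translation":[19,32,0],"hand":1},
  {"turn":[0,0,0],"translation":[19,32,0],"hand":1},
  {"turn":[0,0,0],"translation":[19,30,0],"hand":1},
  {"turn":[0,0,0],"translation":[0,0,0],"hand":1},
  {"turn":[0,0,0],"translation":[0,0,0],"hand":1},
])

```text
time_s: 7.58
eef_pos: [612.4, 57.2, 251.8]
ee_rot: [-0.0, 1.0, 0.03, -0.0]
force: [-0.2, 0.3, 0.6]
grip_width: 0.998
grip_force: 0.0
```

```bash
python3 - <<'E'
from h import *
from meas import comp
s=sense(); log(s); go(s,[613,58.5,119]); c=capture("wrist"); P=cloud(c,s); cv2.imwrite("pics/w4.png",c["image"])
Z=P[...,2]; 
for nm,z0,z1 in [("lid in tray",80,98),("nozz",148,170)]:
    m=comp((Z>z0)&(Z<z1),(0,640,0,400) if nm=="nozz" else (0,260,0,400)); q=P[m[:,1].astype(int),m[:,0].astype(int)]; print(nm,len(q),q.mean(0).round(1),q.std(0).round(1),cv2.minEnclosingCircle(q[:,:2].astype(np.float32)))
E
```

```text
pos [612.4  57.2 251.8] heading 3.46 t 7.6 tilt z [-9.e-04  2.e-04 -1.e+00]
translation tool [  0.8  -1.2 132.8]
lid in tray 2609 [685.4 295.4  83.6] [14.6 14.9  0.9] ((684.8951416015625, 296.2650451660156), 29.81612205505371)
nozz 1616 [ 612.6 -201.5  159.1] [16.8  3.   6.3] ((610.2322387695312, -213.06402587890625), 29.777162551879883)
```

View pics/w4.png

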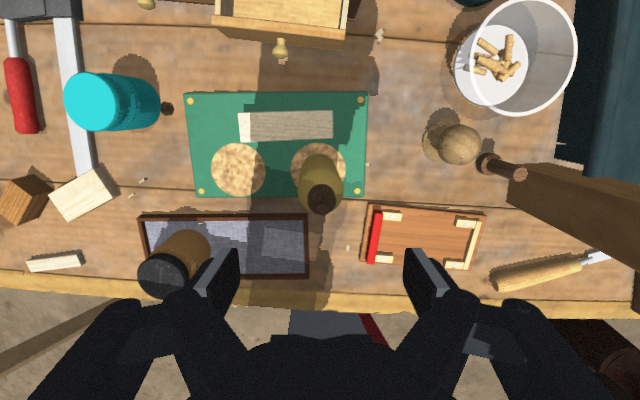

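The jar stands in the tray at (172,262), the bottle's nozzle is at (321,198), and the cork disc the jar came from is visible at (238,169). I'll refine the bottle position, the jar's disc and the jig from this view.

```bash
python3 - <<'E'
from meas import *
s=sense(); c=capture("wrist"); pickle.dump((s,c),open("w4.pkl","wb")); P=cloud(c,s); Z=P[...,2]; im=c["image"]
H,S,V=[a.astype(int) for a in cv2.split(cv2.cvtColor(im,cv2.COLOR_BGR2HSV))]
def cl(nm,z0,z1,b):
    m=comp((Z>z0)&(Z<z1),b); q=P[m[:,1].astype(int),m[:,0].astype(int)]; print(nm,len(q),q.mean(0).round(1),cv2.minEnclosingCircle(q[:,:2].astype(np.float32)),cv2.minAreaRect(q[:,:2].astype(np.float32)))
cl("nozzle",148,165,(295,350,140,225)); cl("bottleneck",120,165,(295,350,140,225)); cl("jarlid",82,98,(120,200,220,310))
k=comp(~((H>40)&(H<95))&(S>40),(205,272,138,200)); W=onplane(c,k,10,s)[:,:2].astype(np.float32); print("disc",len(k),W.mean(0),cv2.minEnclosingCircle(W))
rect(c,s,(H>40)&(H<95)&(S>60),(180,375,85,202),10,"stand")
rect(c,s,((H<8)|(H>172))&(S>150)&(V>80),(355,395,195,275),26,"red")
m=comp((Z>5)&(Z<35),(350,495,190,285)); W=onplane(c,m,10,s)[:,:2].astype(np.float32); print("jig",cv2.minAreaRect(W))
# pale jig guides
k=(S<110)&(V>150); n,l,st,ce=cv2.connectedComponentsWithStats((k[190:285,360:495]).astype(np.uint8))
for i in range(1,n):
    if st[i,4]>25: print("pale",st[i],onplane(c,ce[i]+[360,190],18,s).round(1))
E
```

```text
nozzle 239 [615.2  57.5 157.8] ((612.8844604492188, 57.48854064941406), 7.885330677032471) ((614.15966796875, 57.46283721923828), (12.30008602142334, 15.283516883850098), 1.105103611946106)
bottleneck 1041 [618.1  58.9 139.2] ((612.9132080078125, 58.77484893798828), 17.612062454223633) ((615.4453735351562, 59.329864501953125), (28.757837295532227, 34.67984390258789), 17.330337524414062)
jarlid 1630 [491.3 240.   89.3] ((487.5494079589844, 240.78671264648438), 29.81682014465332) ((489.996337890625, 242.03509521484375), (52.33821105957031, 58.158653259277344), 32.5848274230957)
disc 2605 [604.86816 166.42612] ((605.8665771484375, 170.02713012695312), 62.465389251708984)
stand 10684 ((639.9718017578125, 116.0830307006836), (134.33351135253906, 227.44406127929688), 3.543266534805298)
red 491 ((527.7673950195312, -19.158090591430664), (13.79290771484375, 80.49049377441406), 88.38865661621094)
jig ((522.1528930664062, -91.32203674316406), (171.1377716064453, 93.58136749267578), 87.63020324707031)
pale [ 0  0 25  9 86] [[587.6  -8.3  18. ]]
pale [ 39   0  67  10 347] [[592.2 -88.6  18. ]]
pale [110   0  25  17 250] [[ 591.3 -161.5   18. ]]
pale [ 0 16  7 22 97] [[555.8  -0.   18. ]]
pale [124  19  11  27 207] [[ 556.6 -178.    18. ]]
pale [ 24  21  19  10 149] [[557.1 -41.7  18. ]]
pale [ 85  29  38  51 552] [[ 521.9 -152.4   18. ]]
pale [ 0 39  3 11 29] [[527.8  -1.2  18. ]]
pale [ 87  49  48  46 824] [[ 493.2 -175.9   18. ]]
pale [ 16  64  18   9 128] [[491.9 -39.1  18. ]]
pale [  0  71  43  24 908] [[466.2 -36.1  18. ]]
```

Request:
move_arm([
  {"turn":[0,0,0],"translation":[0.5,-1,35],"hand":1},
  {"turn":[0,0,0],"translation":[0,0,35],"hand":1},
  {"turn":[0,0,0],"translation":[0,0,35],"hand":1},
  {"turn":[0,0,0],"translation":[0,0,22],"hand":1},
  {"turn":[0,0,0],"translation":[0,0,7],"hand":1},
  {"turn":[0,0,0],"translation":[0,0,0],"hand":0.8},
  {"turn":[0,0,0],"translation":[0,0,0],"hand":0.5},
  {"turn":[0,0,0],"translation":[0,0,0],"hand":0.4},
  {"turn":[0,0,0],"translation":[0,0,0],"hand":0.4},
  {"turn":[0,0,0],"translation":[0,0,0],"hand":0.4},
], grip_force=40)

```text
time_s: 8.52
eef_pos: [613.4, 59.8, 121.0]
ee_rot: [0.0, 1.0, 0.031, 0.002]
force: [-1.6, 0.8, 6.3]
grip_width: 0.495
grip_force: 40.4
```

Request:
move_arm([
  {"turn":[0,0,0],"translation":[0,0,-10],"hand":0.4},
  {"turn":[0,0,0],"translation":[0,0,-20],"hand":0.4},
  {"turn":[0,0,0],"translation":[0,0,-20],"hand":0.4},
  {"turn":[0,0,0],"translation":[0,0,-10],"hand":0.4},
  {"turn":[0,0,0],"translation":[0,0,0],"hand":0.4},
])

```text
time_s: 8.93
eef_pos: [613.3, 59.7, 181.7]
ee_rot: [0.0, 1.0, 0.031, 0.003]
force: [-0.5, 0.6, -2.4]
grip_width: 0.494
grip_force: 41.2
```

```bash
python3 - <<'E'
from h import *
s=sense(); log(s); print(s["grip_width"],s["force"]); go(s,[493.5,140,118])
c=capture("scene"); cv2.imwrite("pics/s2.png",cv2.resize(c["image"][60:260,200:440],None,fx=3,fy=3))
D=np.loadtxt("fk.txt"); r=np.hypot(D[:,6],D[:,7]); rp=np.sqrt(r**2-116.6**2); a=D[:,1]; b=D[:,1]+D[:,2]
n=len(D); A=[];y=[]
for i in range(n):
    A.append([1,0,np.sin(a[i]),np.sin(b[i])]);y.append(rp[i]); A.append([0,1,np.cos(a[i]),np.cos(b[i])]);y.append(D[i,8])
x,res,rk,sv=np.linalg.lstsq(np.array(A),np.array(y),rcond=None); print(x,np.abs(np.array(A)@x-y).max(),sv, np.arctan2(D[:,7],D[:,6])-D[:,0]-np.arcsin(116.6/r))
E
```

```text
0.49385719861320243 [-0.54971661  0.6076516  -2.38064667]
pos [613.3  59.7 181.7] heading 3.6 t 8.9 tilt z [ 5.2e-03 -5.0e-04 -1.0e+00]
translation tool [-114.9  -87.8   63. ]
[  9.95191321 -30.11593433 391.89026188 401.80405025] 11.969156649962429 [3.96268244 3.47731532 0.41078351 0.19152794] [-0.00055974 -0.00051143 -0.00037568 -0.00059242 -0.00055347 -0.00045591
 -0.00049897]
```

View pics/s2.png

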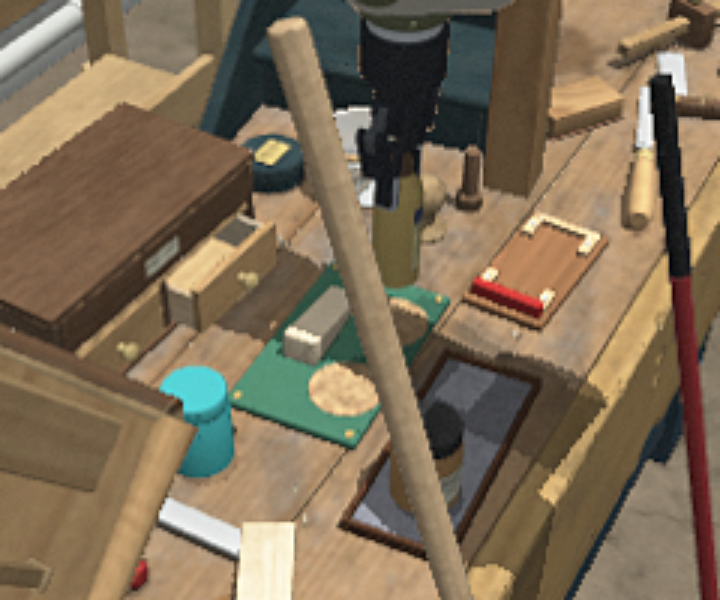

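The scene view shows the bottle held upright at (400,230), the jar standing in the tray at (440,470), and the wedge's thick end towards the jar's disc. Moving the bottle to the tray.

Request:
move_arm([
  {"turn":[0,0,0],"translation":[-15,-12,0],"hand":0.4},
  {"turn":[0,0,0],"translation":[-25,-19,0],"hand":0.4},
  {"turn":[0,0,0],"translation":[-25,-19,0],"hand":0.4},
  {"turn":[0,0,0],"translation":[-25,-19,0],"hand":0.4},
  {"turn":[0,0,0],"translation":[-15,-12,8],"hand":0.4},
  {"turn":[0,0,0],"translation":[-10,-7,10],"hand":0.4},
  {"turn":[0,0,0],"translation":[0,0,10],"hand":0.4},
  {"turn":[0,0,0],"translation":[0,0,8],"hand":0.4},
  {"turn":[0,0,0],"translation":[0,0,0],"hand":0.4},
  {"turn":[0,0,0],"translation":[0,0,0],"hand":0.4},
])

```text
time_s: 9.82
eef_pos: [492.5, 139.8, 141.8]
ee_rot: [0.0, 1.0, 0.031, -0.001]
force: [0.8, 0.1, -1.4]
grip_width: 0.496
grip_force: 41.2
```

Request:
move_arm([
  {"turn":[0,0,0],"translation":[0,0,10],"hand":0.4},
  {"turn":[0,0,0],"translation":[0,0,8],"hand":0.4},
  {"turn":[0,0,0],"translation":[0,0,4],"hand":0.4},
  {"turn":[0,0,0],"translation":[0,0,1],"hand":0.4},
  {"turn":[0,0,0],"translation":[0,0,1],"hand":0.4},
  {"turn":[0,0,0],"translation":[0,0,0.5],"hand":0.4},
  {"turn":[0,0,0],"translation":[0,0,0],"hand":0.4},
  {"turn":[0,0,0],"translation":[0,0,0],"hand":0.4},
])

```text
time_s: 10.48
eef_pos: [492.2, 140.3, 118.3]
ee_rot: [0.0, 1.0, 0.031, 0.0]
force: [-0.3, 0.3, -2.5]
grip_width: 0.496
grip_force: 41.2
```

Request:
move_arm([
  {"turn":[0,0,0],"translation":[0,0,1],"hand":0.4},
  {"turn":[0,0,0],"translation":[0,0,0.5],"hand":0.4},
  {"turn":[0,0,0],"translation":[0,0,0.5],"hand":0.4},
  {"turn":[0,0,0],"translation":[0,0,0],"hand":0.4},
])

```text
time_s: 10.82
eef_pos: [492.7, 140.3, 117.0]
ee_rot: [0.0, 1.0, 0.031, 0.001]
force: [-1.2, -0.9, 7.3]
grip_width: 0.49
grip_force: 42.3
```

Request:
move_arm([
  {"turn":[0,0,0],"translation":[0,0,0],"hand":0.6},
  {"turn":[0,0,0],"translation":[0,0,0],"hand":0.8},
  {"turn":[0,0,0],"translation":[0,0,0],"hand":1},
  {"turn":[0,0,0],"translation":[0,0,0],"hand":1},
  {"turn":[0,0,0],"translation":[0,0,0],"hand":1},
  {"turn":[0,0,0],"translation":[0,0,-20],"hand":1},
  {"turn":[0,0,0],"translation":[0,0,-40],"hand":1},
  {"turn":[0,0,0],"translation":[0,0,-40],"hand":1},
  {"turn":[0,0,0],"translation":[0,0,-30],"hand":1},
  {"turn":[0,0,0],"translation":[0,0,0],"hand":1},
])

```text
time_s: 11.65
eef_pos: [494.0, 140.5, 252.1]
ee_rot: [-0.0, 0.999, 0.032, 0.005]
force: [0.9, 0.4, 0.3]
grip_width: 1.002
grip_force: 0.0
```

```bash
python3 - <<'E'
from h import *
s=sense(); log(s); go(s,[667,103.5,200],93.7); print(s["joints"])
E
```

```text
pos [494.  140.5 252.1] heading 3.61 t 11.7 tilt z [ 1.080e-02  6.000e-04 -9.999e-01]
translation tool [169.8  47.8  54. ]
turn [ 0.0086 -0.0084 -1.5723] translation after turn [-48.1 170.3  52.1]
[4.86748909e-02 2.80794733e-01 1.53595117e+00 3.51851513e-05
 1.31406094e+00 1.55644709e+00]
```

Request:
move_arm([
  {"turn":[0,0,0],"translation":[34,9.5,0],"hand":1},
  {"turn":[0,0,0],"translation":[34,9.5,0],"hand":1},
  {"turn":[0,0,0],"translation":[34,9.5,0],"hand":1},
  {"turn":[0,0,0],"translation":[34,9.5,0],"hand":1},
  {"turn":[0,0,0],"translation":[34,9.5,0],"hand":1},
  {"turn":[0,0,-0.121],"translation":[0,0,0],"hand":1},
  {"turn":[0,0,-0.121],"translation":[0,0,0],"hand":1},
  {"turn":[0,0,-0.121],"translation":[0,0,0],"hand":1},
  {"turn":[0,0,-0.121],"translation":[0,0,0],"hand":1},
  {"turn":[0,0,-0.121],"translation":[0,0,0],"hand":1},
])

```text
time_s: 12.48
eef_pos: [664.7, 103.6, 245.0]
ee_rot: [-0.0, 0.944, 0.331, -0.001]
force: [0.4, -0.1, -0.4]
grip_width: 0.998
grip_force: 0.0
```

Request:
move_arm([
  {"turn":[0,0,-0.121],"translation":[0,0,0],"hand":1},
  {"turn":[0,0,-0.121],"translation":[0,0,0],"hand":1},
  {"turn":[0,0,-0.121],"translation":[0,0,0],"hand":1},
  {"turn":[0,0,-0.121],"translation":[0,0,0],"hand":1},
  {"turn":[0,0,-0.121],"translation":[0,0,0],"hand":1},
  {"turn":[0,0,-0.121],"translation":[0,0,0],"hand":1},
  {"turn":[0,0,-0.121],"translation":[0,0,0],"hand":1},
  {"turn":[0,0,-0.121],"translation":[0,0,0],"hand":1},
  {"turn":[0,0,0],"translation":[0,0,0],"hand":1},
  {"turn":[0,0,0],"translation":[0,0,0],"hand":1},
])

```text
time_s: 13.32
eef_pos: [664.6, 103.6, 245.4]
ee_rot: [-0.0, 0.685, 0.728, -0.0]
force: [0.8, 0.7, 0.2]
grip_width: 0.998
grip_force: 0.0
```

```bash
python3 - <<'E'
from meas import *
s=sense(); log(s); go(s,[667,103.5,60],93.7); print(s["joints"]); c=capture("wrist"); pickle.dump((s,c),open("w5.pkl","wb")); P=cloud(c,s); Z=P[...,2]; cv2.imwrite("pics/w5.png",c["image"])
n=(P[...,0]>640)&(P[...,0]<700)&(P[...,1]>30)&(P[...,1]<175)&(Z>13)&(Z<50)
m=comp(n,(0,640,0,400)); q=P[m[:,1].astype(int),m[:,0].astype(int)]; print(len(q),q.mean(0),cv2.minAreaRect(q[:,:2].astype(np.float32)))
E
```

```text
pos [664.6 103.6 245.4] heading 93.52 t 13.3 tilt z [-8.e-04  0.e+00 -1.e+00]
translation tool [ -0.2   2.5 185.4]
turn [-0.0008 -0.0001 -0.0032] translation after turn [ -0.2   2.4 185.4]
[-1.91881758e-02  6.59386420e-01  9.80987956e-01  2.63757347e-05
  1.50201952e+00 -8.05634513e-02]
2324 [666.91114986 107.21843482  28.44326625] ((667.24560546875, 102.213623046875), (34.06240463256836, 109.77539825439453), 4.619660377502441)
```

View pics/w5.png

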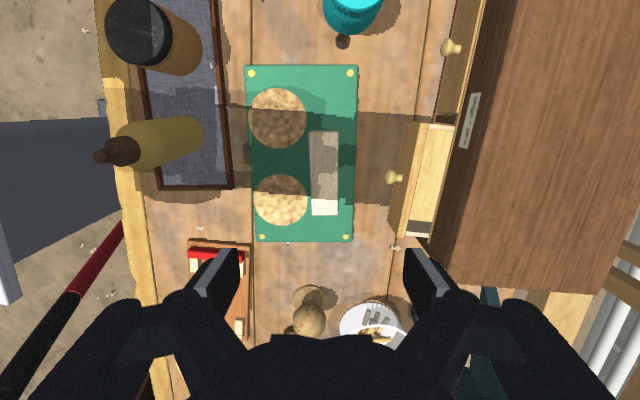

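Bottle (120,150) and jar (140,30) both stand in the tray, and the wedge at (324,170) is clear now. Descending on the wedge.

Request:
move_arm([
  {"turn":[0,0,0],"translation":[4.5,2.5,35],"hand":0.7},
  {"turn":[0,0,0],"translation":[0,0,35],"hand":0.65},
  {"turn":[0,0,0],"translation":[0,0,35],"hand":0.65},
  {"turn":[0,0,0],"translation":[0,0,35],"hand":0.65},
  {"turn":[0,0,0],"translation":[0,0,30],"hand":0.65},
  {"turn":[0,0,0],"translation":[0,0,20],"hand":0.65},
  {"turn":[0,0,0],"translation":[0,0,5],"hand":0.65},
  {"turn":[0,0,0],"translation":[0,0,0],"hand":0.65},
  {"turn":[0,0,0],"translation":[0,0,0],"hand":0.65},
], grip_force=30)

```text
time_s: 14.12
eef_pos: [667.6, 108.2, 52.3]
ee_rot: [0.001, 0.684, 0.729, 0.001]
force: [0.3, 0.5, -0.3]
grip_width: 0.651
grip_force: 0.0
```

```bash
python3 - <<'E'
from h import *
s=sense(); log(s); go(s,[667,108,31],93.7); print(s["grip_width"],s["force"])
E
```

```text
pos [667.6 108.2  52.3] heading 93.65 t 14.1 tilt z [ 0.002  0.    -1.   ]
translation tool [-0.2 -0.6 21.3]
turn [ 0.0019  0.0001 -0.0009] translation after turn [-0.2 -0.6 21.3]
0.6509177656608408 [ 0.26715512  0.46166672 -0.33057726]
```

Request:
move_arm([
  {"turn":[0,0,0],"translation":[0,0,12],"hand":0.65},
  {"turn":[0,0,0],"translation":[0,0,7],"hand":0.65},
  {"turn":[0,0,0],"translation":[0,0,3],"hand":0.65},
  {"turn":[0,0,0],"translation":[0,0,0],"hand":0.5},
  {"turn":[0,0,0],"translation":[0,0,0],"hand":0.4},
  {"turn":[0,0,0],"translation":[0,0,0],"hand":0.25},
  {"turn":[0,0,0],"translation":[0,0,0],"hand":0.25},
  {"turn":[0,0,0],"translation":[0,0,0],"hand":0.25},
  {"turn":[0,0,0],"translation":[0,0,0],"hand":0.25},
])

```text
time_s: 14.87
eef_pos: [667.0, 108.2, 29.2]
ee_rot: [0.0, 0.684, 0.73, 0.0]
force: [-0.6, 0.3, 1.3]
grip_width: 0.395
grip_force: 30.4
```

Request:
move_arm([
  {"turn":[0,0,0],"translation":[0,0,-10],"hand":0.25},
  {"turn":[0,0,0],"translation":[0,0,-25],"hand":0.25},
  {"turn":[0,0,0],"translation":[0,0,-25],"hand":0.25},
  {"turn":[0,0,0],"translation":[0,0,-20],"hand":0.25},
  {"turn":[0,0,0],"translation":[0,0,0],"hand":0.25},
  {"turn":[0,0,0],"translation":[0,0,0],"hand":0.25},
])

```text
time_s: 15.37
eef_pos: [667.3, 108.3, 110.5]
ee_rot: [0.001, 0.684, 0.73, 0.001]
force: [-0.0, 0.1, -1.2]
grip_width: 0.385
grip_force: 30.3
```

Request:
move_arm([
  {"turn":[0,0,0],"translation":[-13,-10,0],"hand":0.25},
  {"turn":[0,0,0],"translation":[-26,-22,0],"hand":0.25},
  {"turn":[0,0,0],"translation":[-26,-22,0],"hand":0.25},
  {"turn":[0,0,0],"translation":[-26,-22,0],"hand":0.25},
  {"turn":[0,0,0],"translation":[-26,-22,0],"hand":0.25},
  {"turn":[0,0,0],"translation":[-26,-22,0],"hand":0.25},
  {"turn":[0,0,0],"translation":[-26,-22,0],"hand":0.25},
  {"turn":[0,0,0],"translation":[-16,-14,0],"hand":0.25},
  {"turn":[0,0,0.1056],"translation":[0,0,0],"hand":0.25},
  {"turn":[0,0,0],"translation":[0,0,0],"hand":0.25},
])

```text
time_s: 16.2
eef_pos: [522.2, -87.2, 108.2]
ee_rot: [-0.001, 0.723, 0.691, -0.0]
force: [-0.7, 0.7, -0.4]
grip_width: 0.393
grip_force: 30.3
```

```bash
python3 - <<'E'
from h import *
s=sense(); log(s); go(s,[522.5,-86.7,29.5],87.6); print(s["grip_width"],s["force"]); c=capture("wrist"); pickle.dump((s,c),open("w6.pkl","wb")); cv2.imwrite("pics/w6.png",c["image"])
E
```

```text
pos [522.2 -87.2 108.2] heading 87.34 t 16.2 tilt z [-1.8e-03  8.0e-04 -1.0e+00]
translation tool [ 0.5  0.4 78.7]
turn [-0.0018 -0.0007 -0.0045] translation after turn [ 0.5  0.2 78.7]
0.3929057705540369 [-0.67098882  0.65892556 -0.42366026]
```

View pics/w6.png

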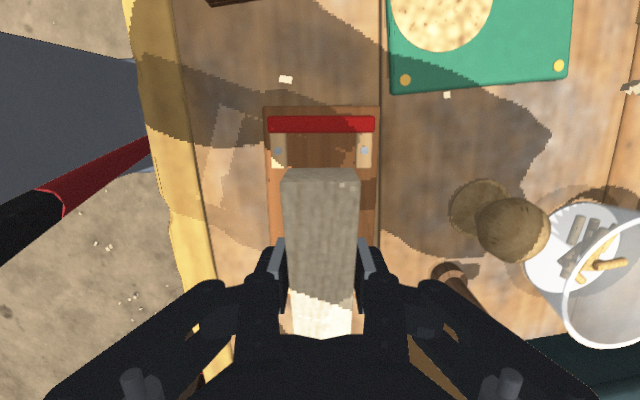

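The wedge, thick end at (320,175), lines up with the jig and its red stop at (320,124). Lowering it.

Request:
move_arm([
  {"turn":[0,0,0],"translation":[0.5,0.3,20],"hand":0.25},
  {"turn":[0,0,0],"translation":[0,0,25],"hand":0.25},
  {"turn":[0,0,0],"translation":[0,0,18],"hand":0.25},
  {"turn":[0,0,0],"translation":[0,0,8],"hand":0.25},
  {"turn":[0,0,0],"translation":[0,0,2],"hand":0.25},
  {"turn":[0,0,0],"translation":[0,0,0],"hand":0.25},
  {"turn":[0,0,0],"translation":[0,0,0],"hand":0.25},
])

```text
time_s: 16.83
eef_pos: [524.2, -86.0, 36.8]
ee_rot: [0.001, 0.721, 0.693, 0.0]
force: [0.4, 1.6, 0.0]
grip_width: 0.387
grip_force: 30.3
```

Request:
move_arm([
  {"turn":[0,0,0],"translation":[0,-1,3],"hand":0.25},
  {"turn":[0,0,0],"translation":[0,0,2],"hand":0.25},
  {"turn":[0,0,0],"translation":[0,0,1],"hand":0.25},
  {"turn":[0,0,0],"translation":[0,0,1],"hand":0.25},
  {"turn":[0,0,0],"translation":[0,0,0],"hand":0.25},
  {"turn":[0,0,0],"translation":[0,0,0],"hand":0.25},
])

```text
time_s: 17.33
eef_pos: [522.7, -86.0, 29.2]
ee_rot: [0.0, 0.721, 0.693, 0.0]
force: [-1.0, -0.4, 1.1]
grip_width: 0.391
grip_force: 30.5
```

Request:
move_arm([
  {"turn":[0,0,0],"translation":[0,0,0],"hand":0.45},
  {"turn":[0,0,0],"translation":[0,0,0],"hand":0.55},
  {"turn":[0,0,0],"translation":[0,0,0],"hand":0.6},
  {"turn":[0,0,0],"translation":[0,0,0],"hand":0.6},
  {"turn":[0,0,0],"translation":[0,0,-15],"hand":0.6},
  {"turn":[0,0,0],"translation":[0,0,-35],"hand":0.6},
  {"turn":[0,0,0],"translation":[0,0,-40],"hand":0.8},
  {"turn":[0,0,0],"translation":[0,0,-40],"hand":1},
  {"turn":[0,0,0],"translation":[0,0,-40],"hand":1},
  {"turn":[0,0,0],"translation":[0,0,-40],"hand":1},
])

```text
time_s: 18.17
eef_pos: [522.1, -85.8, 241.1]
ee_rot: [0.0, 0.721, 0.693, 0.0]
force: [0.3, -0.3, 0.1]
grip_width: 0.999
grip_force: 0.0
```

```bash
python3 - <<'E'
from h import *
s=sense(); log(s); go(s,[493,140.3,250],3.6); print(s["joints"]); c=capture("wrist"); cv2.imwrite("pics/w7.png",c["image"])
P=cloud(c,s); Z=P[...,2]; m=(P[...,0]>498)&(P[...,0]<547)&(P[...,1]>-160)&(P[...,1]<-30)&(Z>14)&(Z<45); q=P[m]; print(len(q),q.mean(0))
t=capture("top"); cv2.imwrite("pics/t2.png",cv2.resize(t["image"][150:260,270:460],None,fx=4,fy=4,interpolation=cv2.INTER_CUBIC))
E
```

```text
pos [522.1 -85.8 241.1] heading 87.68 t 18.2 tilt z [ 1.e-04 -0.e+00 -1.e+00]
translation tool [224.7 -38.3  -8.9]
turn [ 1.0000e-04 -1.0000e-04  1.4674e+00] translation after turn [ -14.9 -227.5   -8.9]
[-3.84511336e-01  3.28979450e-01  1.50011812e+00  2.63817924e-05
  1.31236838e+00 -3.43951986e-01]
2419 [522.20791987 -89.37946271  28.05946095]
```

View pics/w7.png

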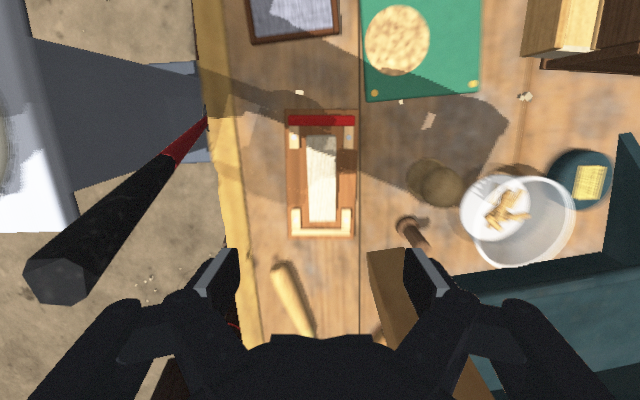

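The wedge lies flat in the middle of the jig at (322,178), between the guides with its thick end by the red stop. Now back for the bottle.

Request:
move_arm([
  {"turn":[0,0,0],"translation":[20,5,-15],"hand":1},
  {"turn":[0,0,0],"translation":[35,0,0],"hand":1},
  {"turn":[0,0,0],"translation":[35,-5,0],"hand":1},
  {"turn":[0,0,0],"translation":[35,-10,0],"hand":1},
  {"turn":[0,0,0],"translation":[35,-10,0],"hand":1},
  {"turn":[0,0,0],"translation":[35,-10,0],"hand":1},
  {"turn":[0,0,0],"translation":[30,-8,0],"hand":1},
  {"turn":[0,0,0.1223],"translation":[0,0,0],"hand":1},
  {"turn":[0,0,0.1223],"translation":[0,0,0],"hand":1},
  {"turn":[0,0,0.1223],"translation":[0,0,0],"hand":1},
])

```text
time_s: 19.1
eef_pos: [493.4, 141.0, 253.5]
ee_rot: [-0.0, 0.837, 0.547, -0.0]
force: [-0.5, -0.4, -0.2]
grip_width: 1.002
grip_force: 0.0
```

Request:
move_arm([
  {"turn":[0,0,0.1223],"translation":[0,0,0],"hand":1},
  {"turn":[0,0,0.1223],"translation":[0,0,0],"hand":1},
  {"turn":[0,0,0.1223],"translation":[0,0,0],"hand":1},
  {"turn":[0,0,0.1223],"translation":[0,0,0],"hand":1},
  {"turn":[0,0,0.1223],"translation":[0,0,0],"hand":1},
  {"turn":[0,0,0.1223],"translation":[0,0,0],"hand":1},
  {"turn":[0,0,0.1223],"translation":[0,0,0],"hand":1},
  {"turn":[0,0,0.1223],"translation":[0,0,0],"hand":1},
  {"turn":[0,0,0.1223],"translation":[0,0,0],"hand":1},
  {"turn":[0,0,0],"translation":[0,0,0],"hand":1},
])

```text
time_s: 19.93
eef_pos: [493.6, 140.4, 253.5]
ee_rot: [-0.0, 1.0, 0.029, -0.0]
force: [0.1, 0.9, 0.2]
grip_width: 0.998
grip_force: 0.0
```

```bash
python3 - <<'E'
from meas import *
s=sense(); go(s,[493,140.3,118],3.6); c=capture("wrist"); P=cloud(c,s); Z=P[...,2]
m=(P[...,0]>450)&(P[...,0]<540)&(P[...,1]>100)&(P[...,1]<180)
for z0 in(148,120):
    q=P[m&(Z>z0)&(Z<166)]; print(len(q),q.mean(0),cv2.minEnclosingCircle(q[:,:2].astype(np.float32)))
E
```

```text
pos [493.6 140.4 253.5] heading 3.34 t 19.9 tilt z [-7.e-04  0.e+00 -1.e+00]
translation tool [ -0.5   0.  135.5]
turn [-0.      0.0007 -0.0046] translation after turn [ -0.6   0.  135.5]
190 [493.91012568 137.72306998 157.01398874] ((492.26007080078125, 137.62594604492188), 6.129186153411865)
778 [496.4349753  138.93743906 141.02407428] ((493.2207946777344, 139.2467803955078), 14.513818740844727)
```

Request:
move_arm([
  {"turn":[0,0,0],"translation":[-0.5,0.5,35],"hand":1},
  {"turn":[0,0,0],"translation":[0,0,35],"hand":1},
  {"turn":[0,0,0],"translation":[0,0,35],"hand":1},
  {"turn":[0,0,0],"translation":[0,0,23],"hand":1},
  {"turn":[0,0,0],"translation":[0,0,7],"hand":1},
  {"turn":[0,0,0],"translation":[0,0,0],"hand":0.8},
  {"turn":[0,0,0],"translation":[0,0,0],"hand":0.5},
  {"turn":[0,0,0],"translation":[0,0,0],"hand":0.4},
  {"turn":[0,0,0],"translation":[0,0,0],"hand":0.4},
  {"turn":[0,0,0],"translation":[0,0,0],"hand":0.4},
], grip_force=40)

```text
time_s: 20.82
eef_pos: [494.3, 139.8, 121.0]
ee_rot: [0.0, 0.999, 0.032, 0.002]
force: [-0.2, -0.4, 6.0]
grip_width: 0.485
grip_force: 39.9
```

Request:
move_arm([
  {"turn":[0,0,0],"translation":[0,0,0],"hand":0.4},
  {"turn":[0,0,0],"translation":[0,0,-10],"hand":0.4},
  {"turn":[0,0,0],"translation":[0,0,-20],"hand":0.4},
  {"turn":[0,0,0],"translation":[0,0,-20],"hand":0.4},
  {"turn":[0,0,0],"translation":[0,0,-10],"hand":0.4},
  {"turn":[0,0,0],"translation":[0,0,0],"hand":0.4},
])

```text
time_s: 21.32
eef_pos: [494.3, 140.0, 181.8]
ee_rot: [-0.0, 1.0, 0.031, 0.003]
force: [0.8, -0.4, -2.5]
grip_width: 0.482
grip_force: 40.7
```

```bash
python3 - <<'E'
from h import *
s=sense(); go(s,[612.2,61.5,181]); print(s["grip_width"],s["force"])
E
```

```text
pos [494.3 140.  181.8] heading 3.61 t 21.3 tilt z [ 5.1e-03  3.0e-04 -1.0e+00]
translation tool [112.8  85.7   1.3]
0.48174298288634443 [ 0.76788449 -0.37443236 -2.47223274]
```

Request:
move_arm([
  {"turn":[0,0,0],"translation":[14,11,0],"hand":0.4},
  {"turn":[0,0,0],"translation":[25,19,0],"hand":0.4},
  {"turn":[0,0,0],"translation":[25,19,0],"hand":0.4},
  {"turn":[0,0,0],"translation":[25,18,0],"hand":0.4},
  {"turn":[0,0,0],"translation":[15,11,5],"hand":0.4},
  {"turn":[0,0,0],"translation":[10,8,10],"hand":0.4},
  {"turn":[0,0,0],"translation":[0,0,10],"hand":0.4},
  {"turn":[0,0,0],"translation":[0,0,5],"hand":0.4},
  {"turn":[0,0,0],"translation":[0,0,0],"hand":0.4},
  {"turn":[0,0,0],"translation":[0,0,0],"hand":0.4},
])

```text
time_s: 22.15
eef_pos: [611.7, 61.8, 148.8]
ee_rot: [-0.0, 0.999, 0.032, -0.0]
force: [-0.9, -0.4, -1.3]
grip_width: 0.483
grip_force: 40.7
```

Request:
move_arm([
  {"turn":[0,0,0],"translation":[1,0,9],"hand":0.4},
  {"turn":[0,0,0],"translation":[0,0,7],"hand":0.4},
  {"turn":[0,0,0],"translation":[0,0,4],"hand":0.4},
  {"turn":[0,0,0],"translation":[0,0,1.5],"hand":0.4},
  {"turn":[0,0,0],"translation":[0,0,0.5],"hand":0.4},
  {"turn":[0,0,0],"translation":[0,0,0],"hand":0.4},
  {"turn":[0,0,0],"translation":[0,0,0],"hand":0.4},
])

```text
time_s: 22.73
eef_pos: [613.6, 61.2, 127.3]
ee_rot: [0.0, 1.0, 0.031, 0.0]
force: [0.4, -0.4, -2.6]
grip_width: 0.485
grip_force: 40.7
```

Request:
move_arm([
  {"turn":[0,0,0],"translation":[0,0,1],"hand":0.4},
  {"turn":[0,0,0],"translation":[0,0,0.7],"hand":0.4},
  {"turn":[0,0,0],"translation":[0,0,0.7],"hand":0.4},
  {"turn":[0,0,0],"translation":[0,0,0],"hand":0.4},
  {"turn":[0,0,0],"translation":[0,0,0],"hand":0.4},
])

```text
time_s: 23.15
eef_pos: [613.6, 61.2, 125.1]
ee_rot: [0.0, 1.0, 0.031, 0.0]
force: [-1.2, 0.0, 2.9]
grip_width: 0.487
grip_force: 41.5
```

Contact made. Release, rise and head to the jar.

Request:
move_arm([
  {"turn":[0,0,0],"translation":[0,0,0],"hand":0.6},
  {"turn":[0,0,0],"translation":[0,0,0],"hand":0.8},
  {"turn":[0,0,0],"translation":[0,0,0],"hand":1},
  {"turn":[0,0,0],"translation":[0,0,0],"hand":1},
  {"turn":[0,0,0],"translation":[0,0,0],"hand":1},
  {"turn":[0,0,0],"translation":[0,0,-20],"hand":1},
  {"turn":[0,0,0],"translation":[0,0,-40],"hand":1},
  {"turn":[0,0,0],"translation":[0,0,-40],"hand":1},
  {"turn":[0,0,0],"translation":[0,0,-20],"hand":1},
])

```text
time_s: 23.9
eef_pos: [614.3, 61.2, 249.7]
ee_rot: [0.0, 1.0, 0.031, 0.003]
force: [0.2, 0.8, 0.1]
grip_width: 0.997
grip_force: 0.0
```

Request:
move_arm([
  {"turn":[0,0,0],"translation":[-19,-31,0],"hand":1},
  {"turn":[0,0,0],"translation":[-19,-31,0],"hand":1},
  {"turn":[0,0,0],"translation":[-19,-31,0],"hand":1},
  {"turn":[0,0,0],"translation":[-19,-31,0],"hand":1},
  {"turn":[0,0,0],"translation":[-19,-31,0],"hand":1},
  {"turn":[0,0,0],"translation":[-19,-31,0],"hand":1},
  {"turn":[0,0,0],"translation":[0,0,0],"hand":1},
  {"turn":[0,0,0],"translation":[0,0,0],"hand":1},
])

```text
time_s: 24.57
eef_pos: [487.2, 240.9, 244.9]
ee_rot: [-0.0, 0.999, 0.033, 0.0]
force: [0.3, -1.4, -0.6]
grip_width: 1.006
grip_force: 0.0
```

```bash
python3 - <<'E'
from meas import *
s=sense(); go(s,[487.5,240.6,55],3.6); c=capture("wrist"); P=cloud(c,s); Z=P[...,2]
for x0,y0,z0,z1 in((487,240,84,96),(612,61,148,170)):
    q=P[(abs(P[...,0]-x0)<40)&(abs(P[...,1]-y0)<40)&(Z>z0)&(Z<z1)]; print(len(q),q.mean(0),cv2.minEnclosingCircle(q[:,:2].astype(np.float32)))
E
```

```text
pos [487.2 240.9 244.9] heading 3.75 t 24.6 tilt z [ 5.e-04  0.e+00 -1.e+00]
translation tool [  0.2   0.3 189.9]
turn [ 0.     -0.0005  0.0026] translation after turn [  0.3   0.3 189.9]
2500 [487.82026971 241.9925598   89.53346647] ((486.5834655761719, 241.8679962158203), 29.445751190185547)
523 [609.85973644  61.61794017 157.29113429] ((609.6303100585938, 60.53096389770508), 7.966184616088867)
```

Request:
move_arm([
  {"turn":[0,0,0],"translation":[0,-0.3,38],"hand":1},
  {"turn":[0,0,0],"translation":[0,0,38],"hand":1},
  {"turn":[0,0,0],"translation":[0,0,38],"hand":1},
  {"turn":[0,0,0],"translation":[0,0,38],"hand":1},
  {"turn":[0,0,0],"translation":[0,0,28],"hand":1},
  {"turn":[0,0,0],"translation":[0,0,12],"hand":1},
  {"turn":[0,0,0],"translation":[0,0,0],"hand":0.9},
  {"turn":[0,0,0],"translation":[0,0,0],"hand":0.7},
  {"turn":[0,0,0],"translation":[0,0,0],"hand":0.6},
  {"turn":[0,0,0],"translation":[0,0,0],"hand":0.6},
], grip_force=40)

```text
time_s: 25.45
eef_pos: [489.2, 239.8, 54.1]
ee_rot: [-0.0, 1.0, 0.031, 0.002]
force: [1.8, -1.6, 1.3]
grip_width: 0.687
grip_force: 39.8
```

Request:
move_arm([
  {"turn":[0,0,0],"translation":[0,0,0],"hand":0.6},
  {"turn":[0,0,0],"translation":[0,0,0],"hand":0.6},
])

```text
time_s: 25.62
eef_pos: [489.1, 239.8, 54.0]
ee_rot: [-0.0, 1.0, 0.031, 0.002]
force: [-0.3, -2.5, 4.8]
grip_width: 0.683
grip_force: 40.5
```

Request:
move_arm([
  {"turn":[0,0,0],"translation":[0,0,-10],"hand":0.6},
  {"turn":[0,0,0],"translation":[0,0,-20],"hand":0.6},
  {"turn":[0,0,0],"translation":[0,0,-20],"hand":0.6},
  {"turn":[0,0,0],"translation":[0,0,-10],"hand":0.6},
  {"turn":[0,0,0],"translation":[0,0,0],"hand":0.6},
])

```text
time_s: 26.03
eef_pos: [488.7, 240.4, 114.9]
ee_rot: [-0.001, 1.0, 0.031, 0.002]
force: [0.7, -0.3, -2.5]
grip_width: 0.687
grip_force: 39.7
```

```bash
python3 - <<'E'
from h import *
s=sense(); go(s,[607.3,166.6,114]); print(s["grip_width"],s["force"])
E
```

```text
pos [488.7 240.4 114.9] heading 3.6 t 26.0 tilt z [ 0.0037  0.0011 -1.    ]
translation tool [113.7  81.1   1.3]
0.6870022496820104 [ 0.66105094 -0.34369107 -2.52007003]
```

Request:
move_arm([
  {"turn":[0,0,0],"translation":[14,10,0],"hand":0.6},
  {"turn":[0,0,0],"translation":[25,18,0],"hand":0.6},
  {"turn":[0,0,0],"translation":[25,18,0],"hand":0.6},
  {"turn":[0,0,0],"translation":[25,18,0],"hand":0.6},
  {"turn":[0,0,0],"translation":[15,10,5],"hand":0.6},
  {"turn":[0,0,0],"translation":[10,7,10],"hand":0.6},
  {"turn":[0,0,0],"translation":[0,0,10],"hand":0.6},
  {"turn":[0,0,0],"translation":[0,0,5],"hand":0.6},
  {"turn":[0,0,0],"translation":[0,0,0],"hand":0.6},
  {"turn":[0,0,0],"translation":[0,0,0],"hand":0.6},
])

```text
time_s: 26.87
eef_pos: [605.9, 167.0, 82.2]
ee_rot: [-0.0, 0.999, 0.032, -0.001]
force: [0.1, 0.9, -2.6]
grip_width: 0.685
grip_force: 39.7
```

Request:
move_arm([
  {"turn":[0,0,0],"translation":[1,0,9],"hand":0.6},
  {"turn":[0,0,0],"translation":[0,0,7],"hand":0.6},
  {"turn":[0,0,0],"translation":[0,0,4],"hand":0.6},
  {"turn":[0,0,0],"translation":[0,0,1.5],"hand":0.6},
  {"turn":[0,0,0],"translation":[0,0,0.5],"hand":0.6},
  {"turn":[0,0,0],"translation":[0,0,0],"hand":0.6},
  {"turn":[0,0,0],"translation":[0,0,0],"hand":0.6},
])

```text
time_s: 27.45
eef_pos: [608.0, 166.4, 60.9]
ee_rot: [-0.0, 1.0, 0.031, 0.0]
force: [-0.6, -0.8, -2.7]
grip_width: 0.684
grip_force: 39.7
```

Request:
move_arm([
  {"turn":[0,0,0],"translation":[0,0,1],"hand":0.6},
  {"turn":[0,0,0],"translation":[0,0,1],"hand":0.6},
  {"turn":[0,0,0],"translation":[0,0,0.7],"hand":0.6},
  {"turn":[0,0,0],"translation":[0,0,0],"hand":0.6},
  {"turn":[0,0,0],"translation":[0,0,0],"hand":0.6},
])

```text
time_s: 27.87
eef_pos: [607.9, 166.3, 58.1]
ee_rot: [0.0, 1.0, 0.031, 0.0]
force: [-0.0, 0.7, 0.2]
grip_width: 0.685
grip_force: 39.8
```

Contact made. One more small step down, then release and rise.

Request:
move_arm([
  {"turn":[0,0,0],"translation":[0,0,0.5],"hand":0.6},
  {"turn":[0,0,0],"translation":[0,0,0],"hand":0.8},
  {"turn":[0,0,0],"translation":[0,0,0],"hand":1},
  {"turn":[0,0,0],"translation":[0,0,0],"hand":1},
  {"turn":[0,0,0],"translation":[0,0,0],"hand":1},
  {"turn":[0,0,0],"translation":[0,0,-20],"hand":1},
  {"turn":[0,0,0],"translation":[0,0,-40],"hand":1},
  {"turn":[0,0,0],"translation":[0,0,-40],"hand":1},
  {"turn":[0,0,0],"translation":[0,0,-40],"hand":1},
  {"turn":[0,0,0],"translation":[0,0,-40],"hand":1},
])

```text
time_s: 28.7
eef_pos: [607.5, 166.3, 239.5]
ee_rot: [-0.0, 1.0, 0.031, 0.0]
force: [0.3, 0.1, -0.3]
grip_width: 0.999
grip_force: 0.0
```

Request:
move_arm([
  {"turn":[0,0,0],"translation":[0,0,-30],"hand":1},
  {"turn":[0,0,0],"translation":[-10,20,-30],"hand":1},
  {"turn":[0,0,0],"translation":[-10,20,-20],"hand":1},
  {"turn":[0,0,0],"translation":[-10,20,0],"hand":1},
  {"turn":[0,0,0],"translation":[0,0,0],"hand":1},
  {"turn":[0,0,0],"translation":[0,0,0],"hand":1},
  {"turn":[0,0,0],"translation":[0,0,0],"hand":1},
])

```text
time_s: 29.28
eef_pos: [581.7, 104.9, 317.1]
ee_rot: [-0.0, 1.0, 0.031, -0.0]
force: [1.2, 0.5, -0.3]
grip_width: 1.004
grip_force: 0.0
```

```bash
python3 - <<'E'
from meas import *
s=sense(); go(s,None); c=capture("wrist"); P=cloud(c,s); Z=P[...,2]; cv2.imwrite("pics/w9.png",c["image"])
for nm,x0,y0,z0,z1 in(("jar",605,167,86,98),("bottle",612,61,148,170)):
    q=P[(abs(P[...,0]-x0)<40)&(abs(P[...,1]-y0)<40)&(Z>z0)&(Z<z1)]; print(nm,len(q),q.mean(0),cv2.minEnclosingCircle(q[:,:2].astype(np.float32)))
E
```

```text
pos [581.7 104.9 317.1] heading 3.59 t 29.3 tilt z [-5.e-04  3.e-04 -1.e+00]
jar 1798 [606.47521766 166.65536462  93.48379791] ((605.8609619140625, 167.28773498535156), 29.65233039855957)
bottle 169 [612.24989954  60.41894154 158.55889784] ((610.8851928710938, 59.7786750793457), 7.9988789558410645)
```

View pics/w9.png

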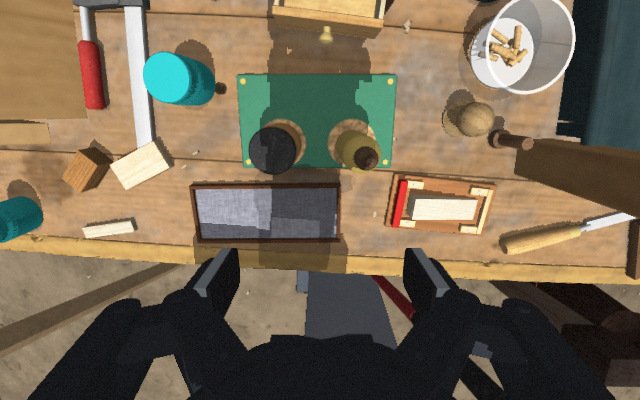

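The jar (273,150) and bottle (357,150) stand upright on their own discs. The wedge (445,208) lies in the jig, and the finial and bench dog are undisturbed.

```bash
python3 -c "
from rig import finish_job; print(finish_job())"
```

```text
the job is handed in; nothing more can be done
None
```

I handed the job in at about 29 s on the robot's clock: the wedge lies flat in the jig with its thick end towards the red stop, the bottle and jar are back upright on their own cork discs, and the finial and bench dog were left alone.

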